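Touch off the slide-holder plate at three points

TASK

Before work starts on the slide-holder plate on the cart, touch it off at its three coloured buttons so that its position is known: press the red button down from above, then the yellow, then the blue, one after another in that order. Each button stays down once it has been touched, and the plate must not be shifted.

Things in the scene. Friction and masses are not known exactly. Their poses are not given: they have to be found in the camera images.
- fixture_plate: loose grey metal slide-holder plate, 140 x 110 mm, about 0.8 kg, standing on four rubber feet, flat top 16 mm above the bench, with a glass slide between two low rails (to 20 mm high) in the middle; lies at any yaw. Origin at the centre of its underside on the bench; x along its 140 mm side, y along its 110 mm side, z up. Three corners carry the red, yellow and blue buttons, the fourth (+x, +y) a low black levelling screw, which is not a touch point
- red_top (a point): centre of the top face of the red touch-off button, a round 22 mm disc at the corner 54 mm to -x and 39 mm to -y of the fixture plate. Untouched, the face stands 35 mm above the bench and 11 mm above its dark collar (29 mm across); pressed straight down with about 2 N it slides 8 mm, to 27 mm above the bench, and stays where it is left. It counts as touched from 3 mm down
- yellow_top (a point): centre of the top face of the yellow touch-off button, a round 22 mm disc at the corner 54 mm to +x and 39 mm to -y of the fixture plate. Untouched, the face stands 35 mm above the bench and 11 mm above its dark collar (29 mm across); pressed straight down with about 2 N it slides 8 mm, to 27 mm above the bench, and stays where it is left. It counts as touched from 3 mm down
- blue_top (a point): centre of the top face of the blue touch-off button, a round 22 mm disc at the corner 54 mm to -x and 39 mm to +y of the fixture plate. Untouched, the face stands 35 mm above the bench and 11 mm above its dark collar (29 mm across); pressed straight down with about 2 N it slides 8 mm, to 27 mm above the bench, and stays where it is left. It counts as touched from 3 mm down

How it is judged:
By the outcome, as a careful person would: the job done as asked, in the order asked, and still so for the second after the job is handed in, with the robot touching nothing.
It also fails if it takes over 43 s, if anything falls off the work surface, if the arm or the gripper's body presses on something with over 40 N, if the wrist force passes 120 N, or if a joint passes its speed limit or range.

ROBOT

A 6-joint arm with a two-finger parallel gripper is mounted at the origin on a cart in front of the work surface, level with it; the furniture and walls round the work are solid. World frame = base frame: x ahead of the robot, y to its left, z up, the work surface at z = 0. Lengths are in m, angles in rad, forces in N, time in s.
With the tool pointing down it reaches from about 0.225 to 0.875 m from the base axis. Payload 3.4 kg.
Tool frame: the origin (TCP) lies at the very end of the fingers, on their centre line; the grasp point (between the pads) lies 19 mm behind it; z points along the fingers, y is the direction in which the jaws open and shut (so a half turn about z gives the same grasp; the last joint's range is limited). The gripper opens to 85 mm and grips with 20 to 120 N. Pads are 22 mm wide; open, the fingers measure 114 mm over their backs; the gripper's body (76 mm by 85 mm) begins 54 mm behind the grasp point. The pads swing forward as they close: fully open they stand 13 mm farther back than shut.
Start: joints at [-1.425, 0.276, 1.505, -0, 1.361, -0.121], TCP at [0.152, -0.555, 0.231] pointing down, gripper open.
Joint ranges: [-2.89, 2.89], [-0.75, 2.08], [0.22, 2.7], [-1.18, 4.32], [0.11, 2.71], [-2.7, 2.7]. Speed limits (rad/s): [2.57, 2.57, 3.14, 3.14, 3.14, 3.14].

INTERFACE

Orientations are given as a unit quaternion [w, x, y, z].
In Python, from rig import manip gives the robot as it stands. The module is installed in compiled form; this text tells all that it offers.
- The arm moves only by the tool carry_out, never from a script. Its argument "moves" is one flat list of numbers, 5 for each row, row after row: the opening in per cent of the stroke, from 0 (shut) to 100 (fully open), then the shift along the world's x, y, z in cm, then the turn about the world's z in rad. A call has exactly 10 rows; each row shifts and turns the commanded pose from where the row before left it; what a row does not reach is not made up. A row lasts 1/10 s, in which the tool goes at most 50 mm and 8.59 degrees, less where a joint would pass 70% of its speed; a pose out of reach is approached as far as the arm can. A call is refused whole if a number of a shift passes 5 or a number of a turn 0.15, either way. A call with a gripper value outside its range is refused whole. The fingers move at their own pace and stop on an object; "squeeze" is the grip in N (left out, the last holds). Time passes only in rows, so rows that do not move let the fingers close, or fill a call up. It gives the time, the measured TCP pose, the force and the opening at its end, in the units of the state.
- manip.get_state(): the state, without advancing time (a new reading comes with each control period).
- manip.get_image(name): name is "scene" or "side" or "wrist"; returns the picture (400x640x3 uint8, red, green, blue); there is no depth.
- manip.camera_info(name): a dict with "fov_y" (degrees; the focal length in pixels is half the picture's height over the tangent of half this angle, whatever the lens; pixels are square), "cx", "cy" (the principal point, pixels), "rvec" (rotation vector, rad) and "tvec" (3), from world to camera coordinates, as OpenCV has them; the wrist camera has in their place "hand_eye" (4x4, takes a point from camera to tool coordinates, whose origin is the TCP and whose axes are the flange's). Camera axes: x right, y down, z forward; pixel columns grow to the right and rows downward; lengths in m; the calibration is good to about 2 mm. A picture is of the moment at which its call begins: read the wrist's pose just before it. camera_info takes no time and is no camera call.
- manip.sign_off(): hands the job in, once; it reports no verdict.
The state is a dict: "clock": time; "qpos": joint angles; "qd": joint speeds; "effort": joint torques, N m; "position": TCP position; "ee_rot": TCP orientation; "contact_force": force on the tool from outside, world axes, zero at the start; "moment": the same for the moment, N m; "width": finger opening in m.
Only numpy, scipy, OpenCV 4.12 (cv2) and the standard library are available. Lean on these libraries where they do the work, as an engineer would, in place of code of your own. Each camera call takes 0.05 s, during which the arm holds its last target. There are 200 camera calls.

## Working session

There is one attempt and no reset: what is moved stays moved. The work goes in short steps, Python scripts to look and compute and a tool call to move; the robot and the scene stay as the last step left them, time stands still between calls to the robot, and variables do not carry over. Pictures are saved under pics/ and viewed, about 8 in all and at most 12, crops included, and the job is handed in when it is done.

Besides the shell and the picture viewer there is one more tool, called after ">>>" as a command line: name --argument value ..., lists and objects as JSON in quotes. carry_out: Moves the arm, as the interface text tells. Its arguments: {"type":"object","properties":{"moves":{"type":"array","items":{"type":"number"}},"squeeze":{"type":"number"}},"required":["moves"]}

```bash
mkdir -p pics; python3 - <<'E'
from rig import manip
import cv2
s=manip.get_state(); print(s)
for n in ("scene","side","wrist"):
    im=manip.get_image(n); cv2.imwrite(f"pics/{n}0.png",im[:,:,::-1]); print(n,manip.camera_info(n))
E
```

```text
{'clock': 0.0, 'qpos': array([-1.42498982e+00,  2.76572280e-01,  1.50613556e+00, -9.25966855e-06,
        1.36067601e+00, -1.20998153e-01]), 'qd': array([-0.00076272, -0.00024916, -0.00069372, -0.00038785,  0.00160419,
        0.00206125]), 'effort': array([ 1.99781352e-03, -4.16761994e+01, -2.45803767e+01,  3.13265118e-04,
        1.07992798e-02,  1.11660313e-05]), 'position': array([ 0.151515  , -0.55413549,  0.23045168]), 'ee_rot': array([-8.95471195e-04,  9.91114571e-01,  1.33007913e-01, -1.56356381e-05]), 'contact_force': array([-1.0689922 , -0.10803867, -0.17345503]), 'moment': array([0.00375409, 0.00802225, 0.02973373]), 'width': 0.08540577326526617}
scene {'fov_y': 42.14638525302927, 'cx': 326.0272275093855, 'cy': 193.0067360773338, 'rvec': array([ 1.04476507, -2.28799838,  1.17957585]), 'tvec': array([0.56572552, 0.16956414, 0.71475524])}
side {'fov_y': 43.9368841513668, 'cx': 318.61676514855975, 'cy': 198.00076542414516, 'rvec': array([ 0.79778427, -2.3991262 ,  1.28220329]), 'tvec': array([0.57743376, 0.09894419, 0.79544466])}
wrist {'fov_y': 65.11302023994735, 'cx': 316.00566468347074, 'cy': 204.99090176846153, 'hand_eye': array([[-4.77568783e-04, -9.64577666e-01, -2.63798595e-01,
         6.67580465e-02],
       [ 9.99999596e-01, -2.59923795e-04, -8.59943558e-04,
         3.70960744e-04],
       [ 7.60914818e-04, -2.63798899e-01,  9.64577401e-01,
        -1.42783148e-01],
       [ 0.00000000e+00,  0.00000000e+00,  0.00000000e+00,
         1.00000000e+00]])}
```

View pics/scene0.png

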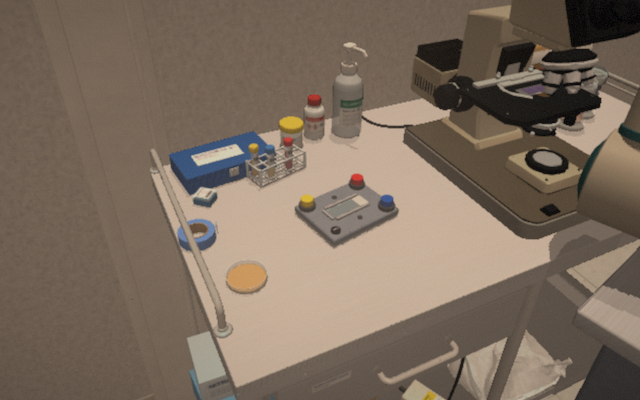

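View pics/side0.png

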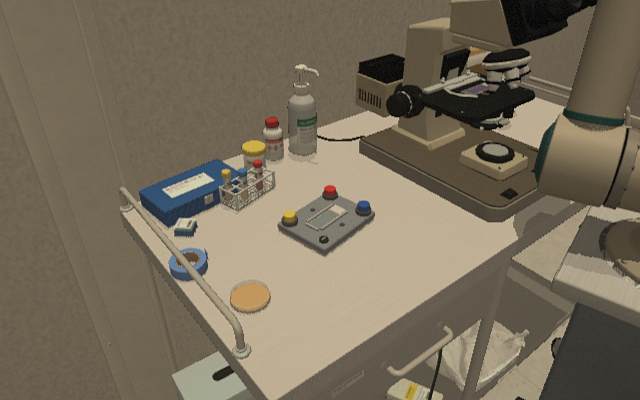

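The plate is mid-bench. In the scene view red is at about (357,181), yellow (308,202) and blue (387,202). In the side view they are at about (330,190), (289,216) and (364,206). Next I'll segment the buttons and fit the plate pose.

```bash
cat > h.py <<'E'
import numpy as np, cv2
from rig import manip
from scipy.optimize import least_squares
from scipy.spatial.transform import Rotation as R
HUE={'red':(0,8),'yellow':(18,33),'blue':(105,125)}
LOC={'red':(-.054,-.039),'yellow':(.054,-.039),'blue':(-.054,.039)}
def cam(n,s=None):
    i=manip.camera_info(n); f=200/np.tan(np.radians(i['fov_y']/2)); K=np.array([[f,0,i['cx']],[0,f,i['cy']],[0,0,1]])
    if 'rvec' in i: return K,cv2.Rodrigues(i['rvec'])[0],np.array(i['tvec'])
    T=np.eye(4); q=s['ee_rot']; T[:3,:3]=R.from_quat([*q[1:],q[0]]).as_matrix(); T[:3,3]=s['position']
    M=np.linalg.inv(T@i['hand_eye']); return K,M[:3,:3],M[:3,3]
def blob(im,c,guess=None,r=14,amin=20):
    h=cv2.cvtColor(im,cv2.COLOR_RGB2HSV); lo,hi=HUE[c]
    m=cv2.inRange(h,(lo,130,60),(hi,255,255))
    if c=='red': m|=cv2.inRange(h,(172,130,60),(180,255,255))
    n,_,st,ce=cv2.connectedComponentsWithStats(m)
    o=[(st[k,4],ce[k],st[k,:4]) for k in range(1,n) if st[k,4]>amin and (guess is None or np.hypot(*(ce[k]-guess))<r)]
    return max(o,key=lambda t:t[0]) if o else None
def onplane(C,uv,z):
    K,Rm,t=C; d=Rm.T@np.linalg.inv(K)@[*uv,1]; o=-Rm.T@t; return o+d*(z-o[2])/d[2]
def fit(P):  # P: colour->xy ; rigid fit
    A=np.array([complex(*LOC[c]) for c in P]); B=np.array([complex(*P[c][:2]) for c in P])
    a=np.vdot(A-A.mean(),B-B.mean()); yaw=np.angle(a); e=np.exp(1j*yaw); t=B.mean()-e*A.mean()
    return t,yaw,{c:np.round([(t+e*complex(*LOC[c])).real,(t+e*complex(*LOC[c])).imag],4) for c in LOC},np.abs(B-t-e*A)*1e3
E
python3 - <<'E'
from h import *
G={'scene':{'red':(357,181),'yellow':(308,202),'blue':(387,202)},'side':{'red':(330,190),'yellow':(289,216),'blue':(364,206)}}
for n in G:
    im=cv2.imread(f'pics/{n}0.png')[:,:,::-1].copy(); C=cam(n); P={}
    for c in HUE:
        b=blob(im,c,G[n][c]); print(n,c,b)
        if b: P[c]=onplane(C,b[1],.031)
    print(P,fit(P))
E
```

```text
scene red (np.int32(114), array([356.59649123, 178.95614035]), array([351, 174,  12,  11], dtype=int32))
scene yellow (np.int32(128), array([306.5703125, 200.515625 ]), array([301, 195,  12,  12], dtype=int32))
scene blue (np.int32(48), array([386.83333333, 198.125     ]), array([382, 196,  11,   6], dtype=int32))
{'red': array([0.54686257, 0.20094153, 0.031     ]), 'yellow': array([0.55474593, 0.30906265, 0.031     ]), 'blue': array([0.47306004, 0.20180528, 0.031     ])} (np.complex128(0.5125980398133602+0.2557608898271291j), np.float64(1.5319683120751229), {'red': array([0.5495, 0.2003]), 'yellow': array([0.5537, 0.3082]), 'blue': array([0.4715, 0.2033])}, array([2.6905432 , 1.37918309, 2.14894982]))
side red (np.int32(107), array([329.65420561, 190.18691589]), array([324, 185,  12,  11], dtype=int32))
side yellow (np.int32(124), array([289.0483871 , 216.00806452]), array([283, 211,  13,  11], dtype=int32))
side blue (np.int32(57), array([363.29824561, 203.71929825]), array([358, 201,  11,   7], dtype=int32))
{'red': array([0.54337284, 0.20415236, 0.031     ]), 'yellow': array([0.55134567, 0.31169545, 0.031     ]), 'blue': array([0.4692978 , 0.20470916, 0.031     ])} (np.complex128(0.5090721730701102+0.25869323663109667j), np.float64(1.5306237296163387), {'red': array([0.5459, 0.2032]), 'yellow': array([0.5502, 0.3111]), 'blue': array([0.4679, 0.2063])}, array([2.68508685, 1.29060678, 2.09718463]))
```

View pics/wrist0.png

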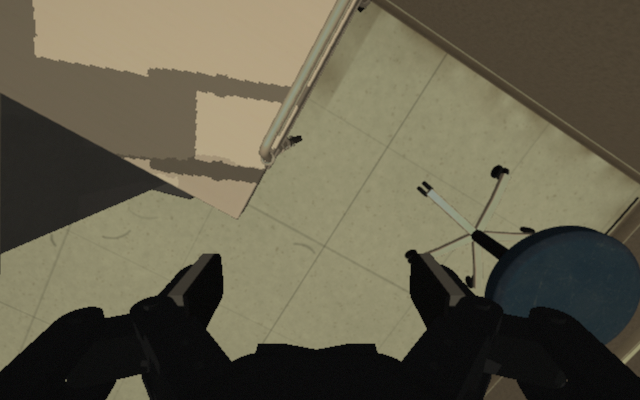

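The wrist camera sees only the floor and the bench's corner at top left, about (240,215), so the arm must swing left past the microscope. I'll map the obstacles first.

```bash
python3 - <<'E'
from h import *
for n,pts in {'scene':{'base near corner':(522,225,.0),'base far-left':(407,135,.0),'base right':(640,195,0),'bench corner far L':(160,185,0),'bench front L':(215,335,0),'bench front mid':(545,240,0),'bottle base':(346,133,0),'tube rack':(276,180,0),'petri':(246,280,0),'tape':(197,237,0),'rail top post L':(153,153,.1),'arm elbow?':(590,190,.2),'stage L tip':(455,90,.2),'stage near tip':(585,125,.15),'eyepiece':(545,20,.35)},
  'side':{'base near corner':(498,213,.0),'base far-left':(362,150,.0),'stage':(455,135,.15),'stage near tip':(510,120,.15),'bench front mid':(515,235,0)}}.items():
    C=cam(n); print(n,'cam at',(-C[1].T@C[2]).round(2))
    for k,v in pts.items(): print(k,onplane(C,v[:2],v[2]).round(3))
def tri(a,b):
    P=[cam(n) for n in('scene','side')]
    X=cv2.triangulatePoints(*[K@np.c_[r,t] for K,r,t in P],np.array(a,float),np.array(b,float)); return (X[:3]/X[3]).ravel().round(3)
for k,a,b in [('stage near-right corner',(600,100),(533,95)),('stage left knob',(447,95),(397,105)),('stage front low',(560,125),(484,122)),('objective bottom',(568,130),(498,115)),('eyepiece low',(590,38),(553,42)),('lamp box top left',(413,45),(358,60)),('head left',(512,10),(450,8)),('red',(356.6,179),(329.7,190.2)),('yellow',(306.6,200.5),(289,216))]: print(k,tri(a,b))
E
```

```text
scene cam at [0.02 0.75 0.55]
base near corner [0.302 0.051 0.   ]
base far-left [ 0.629 -0.031  0.   ]
base right [ 0.209 -0.191  0.   ]
bench corner far L [0.795 0.456 0.   ]
bench front L [0.438 0.56  0.   ]
bench front mid [0.257 0.057 0.   ]
bottle base [0.719 0.064 0.   ]
tube rack [0.673 0.285 0.   ]
petri [0.495 0.473 0.   ]
tape [0.625 0.479 0.   ]
rail top post L [0.744 0.476 0.1  ]
arm elbow? [0.182 0.187 0.2  ]
stage L tip [0.454 0.086 0.2  ]
stage near tip [ 0.298 -0.065  0.15 ]
eyepiece [0.321 0.12  0.35 ]
side cam at [0.09 0.83 0.53]
base near corner [0.279 0.045 0.   ]
base far-left [ 0.611 -0.013  0.   ]
stage [0.366 0.089 0.15 ]
stage near tip [ 0.312 -0.024  0.15 ]
bench front mid [0.232 0.091 0.   ]
stage near-right corner [ 0.308 -0.126  0.169]
stage left knob [ 0.539 -0.023  0.125]
stage front low [ 0.495 -0.471 -0.072]
objective bottom [ 0.385 -0.222  0.059]
eyepiece low [0.228 0.202 0.363]
lamp box top left [ 0.644 -0.035  0.192]
head left [0.433 0.01  0.324]
red [0.544 0.203 0.032]
yellow [0.553 0.31  0.031]
```

The microscope fills roughly x 0.25–0.65, y −0.2–0.05, between the arm and the plate. I'll lift first and look with the wrist camera before swinging over.

>>> carry_out --moves '[0,0,0,5,0,0,0,0,5,0,0,0,0,5,0,0,0,0,5,0,0,0,0,5,0,0,0,0,5,0,0,0,0,2,0,0,0,0,0,0,0,0,0,0,0,0,0,0,0,0]' --squeeze 20

```text
clock: 1.15
position: [0.1516, -0.5546, 0.5492]
ee_rot: [-0.002, 0.991, 0.133, -0.0]
contact_force: [0.4, -0.1, -0.7]
width: -0.0001
```

```bash
python3 - <<'E'
from h import *
s=manip.get_state(); print(s['clock'],s['qpos'].round(3),s['position'],s['width'])
a=manip.get_image('wrist'); b=manip.get_image('scene'); cv2.imwrite('pics/w1.png',cv2.resize(np.vstack([a,b]),None,fx=.75,fy=.75)[:,:,::-1])
E
```

```text
1.15 [-1.425  0.297  0.708 -0.     2.141 -0.121] [ 0.15158556 -0.55456487  0.54923716] -0.0001307430669086813
```

View pics/w1.png

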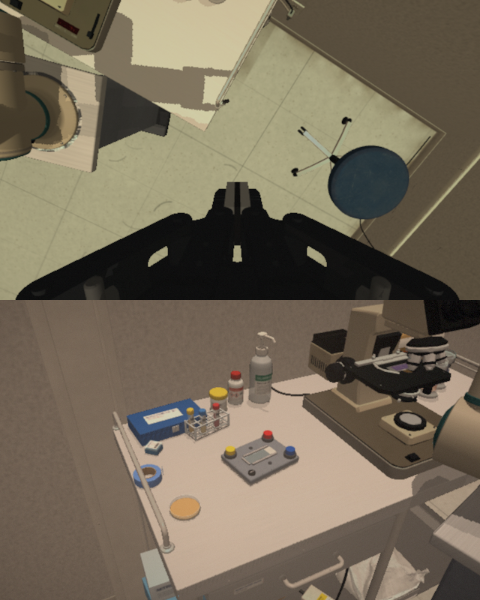

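Top: wrist view from above, with the robot base at left (30,110) and the microscope base corner at (60,20). Bottom: scene unchanged. Next I retract towards the base, still high, and look at the microscope again.

>>> carry_out --moves '[0,-1,4,2,0,0,-1,4,2,0,0,-1,4,2,0,0,-1,4,2,0,0,0,3,0,0,0,0,0,0,0,0,0,0,0,0,0,0,0,0,0,0,0,0,0,0,0,0,0,0,0]'

```text
clock: 2.25
position: [0.1117, -0.366, 0.6302]
ee_rot: [-0.001, 0.991, 0.133, 0.0]
contact_force: [0.3, -0.4, 0.3]
width: -0.0002
```

```bash
python3 - <<'E'
from h import *
s=manip.get_state(); print(s['clock'],s['qpos'].round(3),s['position'])
cv2.imwrite('pics/w2.png',manip.get_image('wrist')[:,:,::-1])
E
```

```text
2.25 [-1.457  0.029  0.832 -0.     2.283 -0.153] [ 0.11169847 -0.36599052  0.63020004]
```

View pics/w2.png

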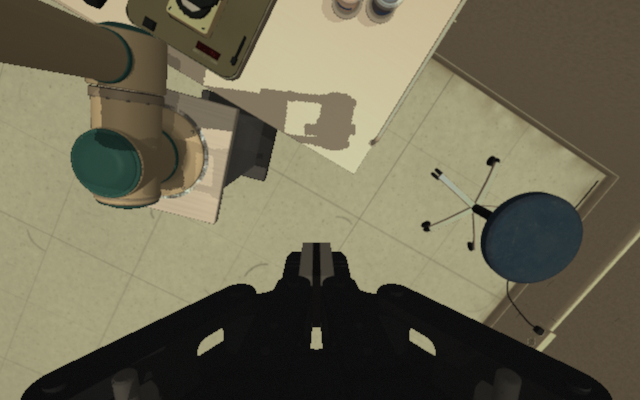

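The base is at (150,170) and the microscope's base corner at (240,75); its head is not in view yet. I'll swing partway to see how tall it is.

>>> carry_out --moves '[0,4,1,0,0,0,4,2,0,0,0,4,3,0,0,0,3,3,0,0,0,0,0,0,0,0,0,0,0,0,0,0,0,0,0,0,0,0,0,0,0,0,0,0,0,0,0,0,0,0]'

```text
clock: 3.3
position: [0.261, -0.2754, 0.6312]
ee_rot: [-0.0, 0.991, 0.132, -0.0]
contact_force: [0.6, 0.4, -0.2]
width: -0.0
```

```bash
python3 - <<'E'
from h import *
s=manip.get_state(); print(s['clock'],s['qpos'].round(3),s['position'])
cv2.imwrite('pics/w3.png',manip.get_image('wrist')[:,:,::-1])
E
```

```text
3.3 [-0.996  0.024  0.835 -0.     2.283  0.31 ] [ 0.26102819 -0.27540438  0.63123521]
```

View pics/w3.png

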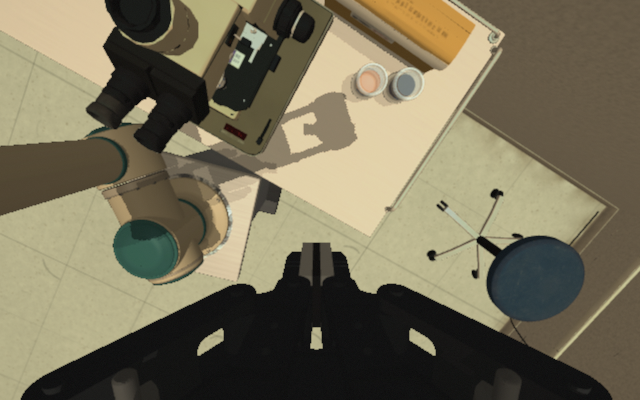

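The eyepieces are at (105,105) and (160,130), and the head top is around (140,15). I'll raise further, then use that baseline to measure the microscope's height.

>>> carry_out --moves '[0,0,0,4,0,0,0,0,4,0,0,0,0,4,0,0,1,3,0,0,0,2,4,0,0,0,1,3,0,0,0,0,0,0,0,0,0,0,0,0,0,0,0,0,0,0,0,0,0,0]'

```text
clock: 4.35
position: [0.2998, -0.1739, 0.7412]
ee_rot: [0.001, 0.991, 0.132, 0.0]
contact_force: [0.3, -0.4, 0.4]
width: 0.0002
```

```bash
python3 - <<'E'
from h import *
s=manip.get_state(); print(s['clock'],s['qpos'].round(3),s['position'],s['ee_rot'])
im=manip.get_image('wrist'); cv2.imwrite('pics/w4.png',im[:,:,::-1])
s0=dict(position=np.array([.26103,-.27540,.63124]),ee_rot=np.array([0,.9912,.132,0]))
A=cv2.imread('pics/w3.png'); B=cv2.imread('pics/w4.png')
si=cv2.SIFT_create(contrastThreshold=.01); ka,da=si.detectAndCompute(A,None); kb,db=si.detectAndCompute(B,None)
C0,C1=cam('wrist',s0),cam('wrist',s); P=[K@np.c_[r,t] for K,r,t in(C0,C1)]
for m,n in cv2.BFMatcher().knnMatch(da,db,k=2):
    if m.distance<.75*n.distance:
        a,b=ka[m.queryIdx].pt,kb[m.trainIdx].pt
        if a[0]>335 or a[1]>160: continue
        X=cv2.triangulatePoints(*P,np.array(a),np.array(b)); X=(X[:3]/X[3]).ravel()
        if X[2]>.08: print(np.round(a),np.round(b),X.round(3))
for z in(.35,.4,.45): print(z,onplane(C0,(100,118),z).round(3),onplane(C0,(148,145),z).round(3),onplane(C0,(140,15),z).round(3))
E
```

```text
4.35 [-7.270e-01  1.450e-01  3.340e-01 -1.000e-03  2.661e+00  5.790e-01] [ 0.29977076 -0.17391031  0.74122012] [8.76347762e-04 9.91259622e-01 1.31921805e-01 4.81099329e-04]
[35. 63.] [160. 124.] [0.298 0.075 0.379]
[ 37. 142.] [335. 211.] [ 0.305 -0.185  0.684]
[ 38. 136.] [184. 272.] [ 0.244 -0.102  0.623]
[ 62. 140.] [335. 211.] [ 0.304 -0.186  0.676]
[ 92. 104.] [481.  79.] [ 0.362 -0.236  0.75 ]
[103.   5.] [612. 396.] [ 0.314 -0.273  0.802]
[109. 106.] [214. 150.] [ 0.275 -0.011  0.375]
[110.  77.] [141. 175.] [ 0.293 -0.068  0.575]
[112. 103.] [214. 147.] [ 0.279 -0.008  0.364]
[130. 103.] [225. 147.] [ 0.281 -0.02   0.349]
[131. 113.] [426. 349.] [ 0.303 -0.239  0.762]
[148.  99.] [271. 287.] [ 0.29  -0.188  0.702]
[149.  69.] [245. 124.] [ 0.329 -0.05   0.37 ]
[154. 110.] [243. 152.] [ 0.281 -0.052  0.351]
[172.  57.] [311. 284.] [ 0.303 -0.205  0.721]
[223. 125.] [289. 160.] [ 0.281 -0.128  0.298]
[233. 117.] [176. 257.] [ 0.351 -0.226  0.901]
[243. 136.] [309. 146.] [ 0.298 -0.161  0.321]
[269.  72.] [317. 111.] [ 0.383 -0.155  0.16 ]
[275.  36.] [324.  83.] [ 0.44  -0.154  0.179]
[295.  37.] [338.  81.] [ 0.456 -0.183  0.139]
[304.  14.] [347.  65.] [ 0.492 -0.192  0.156]
[312.  14.] [352.  63.] [ 0.5   -0.202  0.138]
0.35 [0.253 0.015 0.35 ] [ 0.235 -0.05   0.35 ] [ 0.387 -0.022  0.35 ]
0.4 [ 0.262 -0.018  0.4  ] [ 0.246 -0.075  0.4  ] [ 0.38 -0.05  0.4 ]
0.45 [ 0.27 -0.05  0.45] [ 0.256 -0.099  0.45 ] [ 0.373 -0.078  0.45 ]
```

View pics/w4.png

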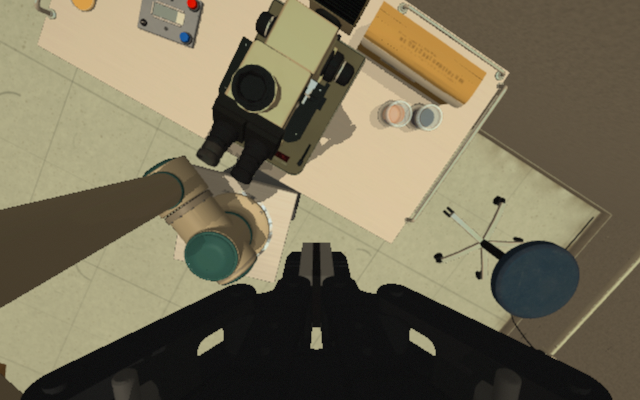

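The microscope's eyepieces are at z≈0.37, x≈0.26, y≈0, and the plate is at (170,20). At z≥0.6 the arm clears it, so I'll swing over to the plate.

>>> carry_out --moves '[0,3,4,-2,0,0,3,4,-2,0,0,3,4,-2,0,0,3,4,-2,0,0,1,4,-1,0,0,1,4,-1,0,0,1,4,-1,0,0,1,4,-1,0,0,0,2,0,0,0,0,0,0,0]'

```text
clock: 5.4
position: [0.452, 0.1575, 0.6258]
ee_rot: [0.001, 0.991, 0.134, -0.001]
contact_force: [-0.4, -0.7, 0.2]
width: -0.0
```

>>> carry_out --moves '[0,0,2,-4,0,0,0,2,-4,0,0,0,0,-4,0,0,0,0,-4,0,0,0,0,-4,0,0,0,0,-4,0,0,0,0,-4,0,0,0,0,0,0,0,0,0,0,0,0,0,0,0,0]'

```text
clock: 6.4
position: [0.4531, 0.1957, 0.3504]
ee_rot: [0.001, 0.991, 0.132, 0.004]
contact_force: [0.6, -0.2, 0.3]
width: 0.0002
```

```bash
python3 - <<'E'
from h import *
s=manip.get_state(); print(s['clock'],s['qpos'].round(3),s['position'],s['ee_rot'])
im=manip.get_image('wrist'); cv2.imwrite('pics/w5.png',im[:,:,::-1])
C=cam('wrist',s); P={}
for c in HUE:
    b=blob(im,c,amin=100); print(c,b)
    if b: P[c]=onplane(C,b[1],.035)
print(P,fit(P))
E
```

```text
6.4 [ 0.269  0.101  1.441 -0.003  1.592  1.574] [0.45308704 0.19570081 0.35043338] [9.48267770e-04 9.91178629e-01 1.32477573e-01 3.70383343e-03]
red (np.int32(216), array([329.35185185, 102.93518519]), array([322,  95,  16,  17], dtype=int32))
yellow (np.int32(1185), array([140.08438819,  88.51561181]), array([122,  69,  38,  41], dtype=int32))
blue (np.int32(178), array([310.91573034, 155.69101124]), array([304, 148,  15,  16], dtype=int32))
{'red': array([0.54605349, 0.2007437 , 0.035     ]), 'yellow': array([0.49587924, 0.45747685, 0.035     ]), 'blue': array([0.46872968, 0.20669475, 0.035     ])} (np.complex128(0.4854195421927314+0.3011166812991935j), np.float64(1.9010511399461376), {'red': array([0.5398, 0.2627]), 'yellow': array([0.5048, 0.3648]), 'blue': array([0.466 , 0.2374])}, array([62.25078503, 93.0598807 , 30.81078177]))
```

View pics/w5.png

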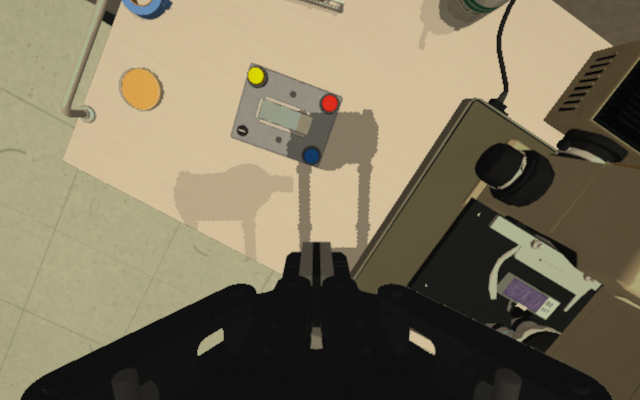

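The wrist view shows yellow (256,75), red (330,103) and blue (311,156). The colour blob first taken as yellow was the petri dish, so I'll refit with a guess, check the calibration against the shut fingertip, and move closer.

```bash
python3 - <<'E'
from h import *
s=dict(position=np.array([0.45308704,0.19570081,0.35043338]),ee_rot=np.array([9.48e-4,.9911786,.13247757,.0037038]))
im=cv2.imread('pics/w5.png')[:,:,::-1].copy(); C=cam('wrist',s)
for z in(.035,.033):
    P={c:onplane(C,blob(im,c,g)[1],z) for c,g in{'red':(330,103),'yellow':(256,75),'blue':(311,156)}.items()}
    print(P,fit(P))
p=C[0]@(C[1]@s['position']+C[2]); print('tcp px',p[:2]/p[2])
E
```

```text
{'red': array([0.54605344, 0.20074386, 0.035     ]), 'yellow': array([0.55408986, 0.30722957, 0.035     ]), 'blue': array([0.46872963, 0.20669492, 0.035     ])} (np.complex128(0.51138364853093+0.2571712063859603j), np.float64(1.4936457095762148), {'red': array([0.5461, 0.2003]), 'yellow': array([0.5544, 0.308 ]), 'blue': array([0.4683, 0.2063])}, array([0.42116468, 0.84631287, 0.53031096]))
{'red': array([0.54618224, 0.20069041, 0.033     ]), 'yellow': array([0.5542537 , 0.30764043, 0.033     ]), 'blue': array([0.46852127, 0.20666742, 0.033     ])} (np.complex128(0.5114117399197897+0.25728117201480205j), np.float64(1.4936457095762141), {'red': array([0.5461, 0.2004]), 'yellow': array([0.5545, 0.3081]), 'blue': array([0.4684, 0.2064])}, array([0.25908127, 0.51625263, 0.26919554]))
tcp px [315.53981302 258.89131196]
```

The fit is rigid to under 1 mm: red (0.546,0.200), yellow (0.554,0.308), blue (0.468,0.206). I'll go above red and re-measure from close by.

>>> carry_out --moves '[0,3,0,-4,0,0,3,0.5,-4,0,0,3.3,0,-4,0,0,0,0,-4,0,0,0,0,-4,0,0,0,0,-3,0,0,0,0,-2,0,0,0,0,0,0,0,0,0,0,0,0,0,0,0,0]'

```text
clock: 7.45
position: [0.5449, 0.2014, 0.1014]
ee_rot: [0.001, 0.991, 0.133, 0.003]
contact_force: [-0.9, -0.1, 0.6]
width: 0.0001
```

```bash
cat > m.py <<'E'
from h import *
import sys
s=manip.get_state(); print(s['clock'],s['qpos'].round(3),s['position'],s['contact_force'].round(2))
im=manip.get_image('wrist'); cv2.imwrite('pics/%s.png'%sys.argv[1],im[:,:,::-1])
C=cam('wrist',s); P={}; ref={'red':(.5461,.2003),'yellow':(.5544,.308),'blue':(.4683,.2063)}
for c in HUE:
    p=C[0]@(C[1]@np.array([*ref[c],.035])+C[2]); g=p[:2]/p[2]
    b=blob(im,c,g,60,100); print(c,g.round(),b and (b[0],b[1].round(1),b[2]))
    if b: P[c]=onplane(C,b[1],.035)
print({c:P[c].round(4) for c in P}); 
if len(P)>1: print(fit(P))
E
python3 m.py w6
```

```text
7.45 [ 0.236  0.381  1.691 -0.003  1.063  1.541] [0.54489046 0.2013751  0.10140258] [-0.87 -0.1   0.58]
red [317. 218.] (np.int32(801), array([317.2, 215.6]), array([302, 199,  31,  33], dtype=int32))
yellow [166. 166.] (np.int32(1006), array([168.7, 164.9]), array([150, 149,  38,  34], dtype=int32))
blue [283. 310.] None
{'red': array([0.5474, 0.2008, 0.035 ]), 'yellow': array([0.5555, 0.306 , 0.035 ])}
(np.complex128(0.5125855725382199+0.2564081127625276j), np.float64(1.4941419781276328), {'red': array([0.5473, 0.1996]), 'yellow': array([0.5556, 0.3073]), 'blue': array([0.4696, 0.2056])}, array([1.23612929, 1.23612929]))
```

View pics/w6.png

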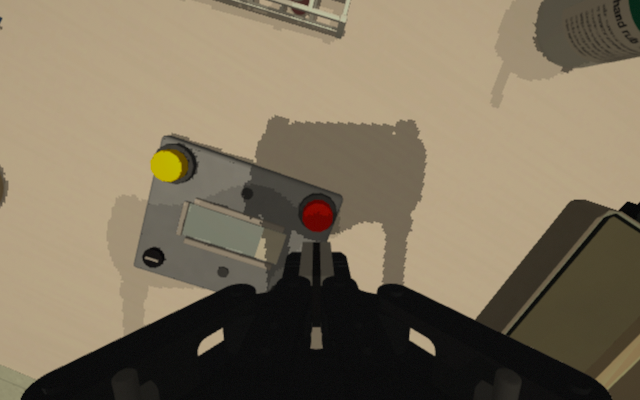

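Shown: red at (317,216) straight ahead of the fingertip, yellow at (169,165), and blue hidden under the gripper. The close measurement agrees to about 1 mm, so I'll press red.

>>> carry_out --moves '[0,0.2,-0.1,-2.5,0,0,0,0,-2.5,0,0,0,0,-1,0,0,0,0,0,0,0,0,0,-0.4,0,0,0,0,-0.3,0,0,0,0,-0.3,0,0,0,0,-0.3,0,0,0,0,0,0,0,0,0,0,0]'

```text
clock: 8.5
position: [0.5461, 0.2002, 0.027]
ee_rot: [0.001, 0.991, 0.133, 0.002]
contact_force: [0.1, 0.4, 4.1]
width: 0.0
```

Red is at about z=0.027 with 4 N on the tool. Lifting straight up, then moving over yellow.

>>> carry_out --moves '[0,0,0,0.5,0,0,0,0,2,0,0,0,0,4,0,0,0.3,3,0,0,0,0.3,3,0,0,0,0.3,3,0,0,0,0,1.7,0,0,0,0,0,0,0,0,0,0,0,0,0,0,0,0,0]'

```text
clock: 9.5
position: [0.5532, 0.3055, 0.0907]
ee_rot: [0.002, 0.991, 0.133, 0.0]
contact_force: [-0.1, -0.0, -0.5]
width: -0.0001
```

```bash
python3 m.py w7
```

```text
9.5 [ 0.397  0.462  1.58  -0.004  1.1    1.703] [0.55324905 0.30553557 0.09072669] [-0.08 -0.05 -0.47]
red [458. 270.] (np.int32(705), array([452.2, 263.9]), array([437, 250,  32,  29], dtype=int32))
yellow [312. 221.] (np.int32(895), array([312.1, 218.5]), array([296, 201,  33,  35], dtype=int32))
blue [412. 358.] None
{'red': array([0.5493, 0.2062, 0.035 ]), 'yellow': array([0.5557, 0.3085, 0.035 ])}
(np.complex128(0.5135526470100278+0.2597677504863567j), np.float64(1.5081778358881441), {'red': array([0.5491, 0.2034]), 'yellow': array([0.5559, 0.3112]), 'blue': array([0.4712, 0.2083])}, array([2.72856656, 2.72856656]))
```

View pics/w7.png

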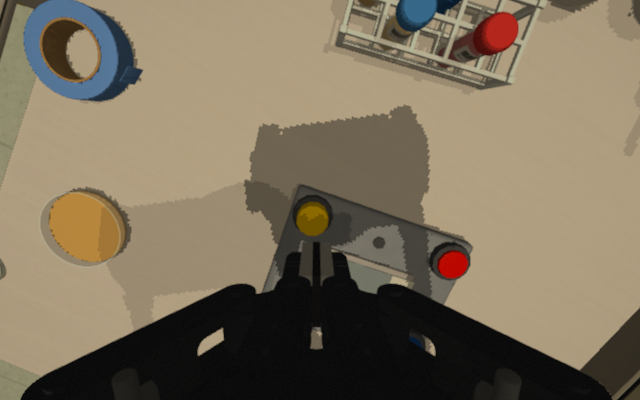

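Yellow is at (312,218) ahead of the fingertip. Red at (452,264) now lies low in its collar: taken at z=0.027 it falls back on its old position, so the plate has not moved. Pressing yellow.

>>> carry_out --moves '[0,0.2,0.2,-2,0,0,0,0,-2,0,0,0,0,-1,0,0,0,0,0,0,0,0,0,-0.4,0,0,0,0,-0.3,0,0,0,0,-0.3,0,0,0,0,-0.3,0,0,0,0,0,0,0,0,0,0,0]'

```text
clock: 10.55
position: [0.5559, 0.309, 0.0281]
ee_rot: [0.001, 0.991, 0.133, 0.001]
contact_force: [0.9, -0.2, 0.1]
width: -0.0003
```

>>> carry_out --moves '[0,0,0,0.5,0,0,0,0,2,0,0,0,0,4,0,0,-2,-2.5,0,0,0,-2,-2.5,0,0,0,-2,-2.5,0,0,0,-2,-2.5,0,0,0,-0.7,-0.3,0,0,0,0,0,0,0,0,0,0,0,0]'

```text
clock: 11.55
position: [0.47, 0.2067, 0.0935]
ee_rot: [0.001, 0.991, 0.133, 0.002]
contact_force: [-0.6, -0.2, 0.4]
width: 0.0001
```

```bash
sed -i 's/P\[c\]=onplane(C,b\[1\],.035)/P[c]=onplane(C,b[1],.035 if c=="blue" else .027)/' m.py; python3 m.py w8
```

```text
11.55 [ 0.28   0.302  1.845 -0.003  0.991  1.586] [0.46999068 0.20666562 0.09354196] [-0.63 -0.15  0.37]
red [358. 111.] (np.int32(941), array([355.9, 111.9]), array([339,  95,  35,  35], dtype=int32))
yellow [187.  47.] (np.int32(1156), array([192.1,  50.1]), array([174,  31,  37,  40], dtype=int32))
blue [315. 224.] (np.int32(699), array([315.4, 223.5]), array([301, 209,  30,  30], dtype=int32))
{'red': array([0.5459, 0.2005, 0.027 ]), 'yellow': array([0.5542, 0.3078, 0.027 ]), 'blue': array([0.4689, 0.2065, 0.035 ])}
(np.complex128(0.5113961554933507+0.2571765722053393j), np.float64(1.4955106841802976), {'red': array([0.5462, 0.2004]), 'yellow': array([0.5543, 0.3081]), 'blue': array([0.4684, 0.2063])}, array([0.32089376, 0.35750842, 0.53763559]))
```

View pics/w8.png

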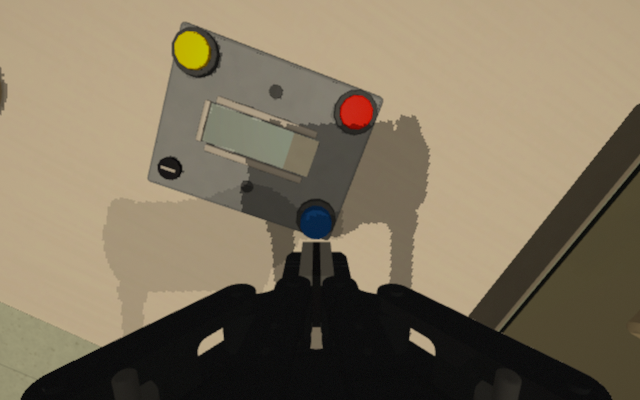

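Yellow (192,50) and red (356,112) are both down. With their faces taken at 27 mm, the fit matches the original pose to 0.2 mm (0.1° in yaw), so the plate is unshifted. Pressing blue at (315,224), 6.6 cm below.

>>> carry_out --moves '[0,-0.1,0,-2.5,0,0,0,0,-1.8,0,0,0,0,-1,0,0,0,0,0,0,0,0,0,-0.4,0,0,0,0,-0.3,0,0,0,0,-0.3,0,0,0,0,-0.3,0,0,0,0,0,0,0,0,0,0,0]'

```text
clock: 12.6
position: [0.4678, 0.2058, 0.0271]
ee_rot: [0.001, 0.991, 0.133, 0.001]
contact_force: [1.2, 0.9, 1.0]
width: 0.0001
```

>>> carry_out --moves '[0,0,0,0.5,0,0,0,0,2,0,0,0,0,4,0,0,0,0,4,0,0,0,0,4,0,0,0,0,3,0,0,-1.5,0,0,0,0,0,0,0,0,0,0,0,0,0,0,0,0,0,0]'

```text
clock: 13.6
position: [0.4521, 0.2055, 0.2007]
ee_rot: [0.002, 0.991, 0.133, -0.0]
contact_force: [0.9, -0.2, -0.2]
width: 0.0003
```

```bash
sed -i 's/.035 if c=="blue" else .027/.027/' m.py; python3 m.py w9; python3 -c "
import cv2;a=cv2.imread('pics/w9.png');cv2.imwrite('pics/w9c.png',cv2.resize(a[40:260,160:460],None,fx=2.5,fy=2.5))"
```

```text
13.6 [ 0.289  0.179  1.715 -0.003  1.248  1.594] [0.45205217 0.20554892 0.20068139] [ 0.85 -0.25 -0.23]
red [347.  94.] (np.int32(444), array([346.2,  94.5]), array([335,  83,  23,  24], dtype=int32))
yellow [235.  51.] (np.int32(509), array([237.5,  53.1]), array([226,  40,  24,  27], dtype=int32))
blue [319. 172.] (np.int32(340), array([319. , 170.7]), array([309, 161,  21,  21], dtype=int32))
{'red': array([0.546 , 0.2007, 0.027 ]), 'yellow': array([0.5543, 0.308 , 0.027 ]), 'blue': array([0.4686, 0.2063, 0.027 ])}
(np.complex128(0.5113586109053534+0.2572681459378937j), np.float64(1.4956451515311822), {'red': array([0.5462, 0.2005]), 'yellow': array([0.5543, 0.3082]), 'blue': array([0.4684, 0.2063])}, array([0.26377518, 0.19161718, 0.17558987]))
```

View pics/w9c.png

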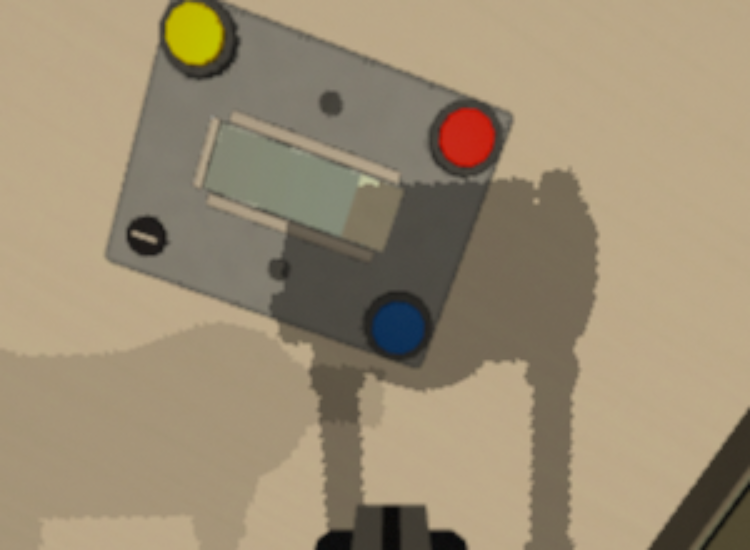

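All three buttons sit low in their collars: yellow (195,35), red (466,137) and blue (398,328) in the crop. The plate pose is unchanged and the arm is clear, so I'm handing in.

```bash
python3 -c "
from rig import manip; print(manip.sign_off(), manip.get_state()['clock'])"
```

```text
the job is handed in; nothing more can be done
the job is handed in; nothing more can be done
```

I pressed the red, yellow and blue buttons in that order, straight down with the shut fingertips, and handed the job in with the arm clear of the plate. The robot's clock stood at about 13.7 s of the 43 s allowed.

- **Press depth:** the fingertips ended at 27.0 mm (red), 28.1 mm (yellow) and 27.1 mm (blue) above the bench. That is 7–8 mm of travel, against the 3 mm that counts as touched. The last wrist picture shows all three down in their collars.
- **Plate position:** before pressing, the plate centre measured (0.5114, 0.2572) m at yaw 1.494 rad. Afterwards it measured (0.5114, 0.2573) m at 1.496 rad, a difference within measuring error, so the plate does not appear to have shifted.
- **Forces:** the force readings at the end of each move never passed about 4 N.
- **Disagreements:** the first colour search took the petri dish for the yellow button, and I corrected that before acting on it. The first fits from the two fixed cameras were 1–4 mm off the wrist camera and from each other, so I used the wrist camera. At yellow the force at the end of the press read only about 0.1 N, within noise, so for that button I relied on the depth and the pictures.

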